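# Heft the tins and load the full one into the gated magazine

## Robot

A 6-joint arm with a two-finger parallel gripper is mounted at the origin on a cart in front of the work surface, level with it; the furniture and walls round the work are solid. World frame = base frame: x ahead of the robot, y to its left, z up, the work surface at z = 0. Lengths are in m, angles in rad, forces in N, time in s.
With the tool pointing down it reaches from about 0.325 to 0.9 m from the base axis. Payload 6.1 kg.
Tool frame: the origin (TCP) lies midway between the tips of the shut fingers; the grasp point (between the pads) lies 19 mm behind it; z points along the fingers, y is the line along which they close (so a half turn about z gives the same grasp; the last joint's range is limited). The gripper opens to 85 mm and grips with 20 to 120 N. Pads are 22 mm wide; open, the fingers measure 114 mm over their backs; the gripper's body (76 mm by 85 mm) begins 54 mm behind the grasp point. The pads swing forward as they close: fully open they stand 13 mm farther back than shut.
Start: joints at [-1.464, 0.22, 1.526, -0, 1.395, -0.126], TCP at [0.144, -0.608, 0.231] pointing down, gripper open.
Joint ranges: [-2.98, 2.98], [-0.91, 2.08], [0.09, 2.57], [-1.24, 4.39], [0.2, 2.65], [-2.68, 2.68]. Speed limits (rad/s): [2.57, 2.57, 3.01, 3.14, 3.14, 3.14].

## Interface

Orientations are given as [roll, pitch, yaw] about the fixed x, y, z axes, in that order (R = Rz(yaw) Ry(pitch) Rx(roll)).
In Python, from plant import movep, move_l, set_joints, gripper_to, hold, inverse_kinematics, observe, get_image, get_calibration, Unreachable, job_done gives the robot as it stands. Calls block until the motion is done:
- movep(position, orientation): joint-space move of the TCP to a pose.
- move_l(position, feed=0.15, rotation=None, max_force=None): straight line of the TCP; rotation=None keeps the orientation; feed is the mean speed in m/s. With max_force (N) it stops when the force on the tool has changed by that much, and returns True; else False.
- set_joints(angles): joint-space move.
- gripper_to(opening, f_grip=None): finger opening in m; f_grip is the grip in N (None keeps the last); returns when the fingers have stopped.
- hold(seconds).
- inverse_kinematics(position, orientation): joint angles nearest the present ones, or None.
- observe(): the state.
- get_image(name): name is "side" or "top"; returns (picture, depth): 400x640x3 uint8, red, green, blue; 400x640 float32, m along the optical axis (not along the pixel's ray), 0 where there is no reading.
- get_calibration(name): a dict with "intrinsics" (3x3 intrinsics, pixels), "world_from_camera" (4x4, takes a point from camera to world coordinates). Camera axes: x right, y down, z forward; pixel columns grow to the right and rows downward; lengths in m; the calibration is good to about 2 mm. A picture is of the moment at which its call begins. get_calibration takes no time and is no camera call.
A pose or a line that the arm cannot do raises Unreachable and nothing moves.
- job_done(): hands the job in; it is judged then, once.
The state is a dict: "time_s": time; "q": joint angles; "joint_velocities": joint speeds; "joint_torque": joint torques, N m; "eef_pos": TCP position; "tcp_rot": TCP orientation; "ft_force": force on the tool from outside, world axes, zero at the start; "torque": the same for the moment, N m; "opening": finger opening in m; "grasp_force": force on a finger pad.
Only numpy, scipy, OpenCV 4.12 (cv2) and the standard library are available. Lean on these libraries where they do the work, as an engineer would, in place of code of your own. Each camera call takes 0.05 s, during which the arm holds its last target. There are 200 camera calls.

## Task

One of the three look-alike steel tins on the left is full of hardware and the other two are empty: lift them to feel which is the heavy one. Pull up the spring plunger knob of the magazine to free its gate and slide the gate fully open; stand the full tin on the plate in front of the opening and push it into the lane until it is home against the back stop. Leave the gate open and the two empty tins standing on the bench about where they were, and do not disturb the cup, the wedge or the marker pen.

Things in the scene. Friction and masses are not known exactly. Their poses are not given: they have to be found in the camera images.
- tin_1: one of three identical plain round steel tins, lid fixed: body 68 mm across, lid 70 mm (top 16 mm), 66 mm tall, on the bench to the left. Origin: centre of underside, z up. Just one of the three (any, nothing shows outside) is full, 0.45 to 0.75 kg; the others are empty, about 0.11 kg. Grip across the body, fingertips some 17 mm above the bench, about 25 N.
- tin_2: one of three identical plain round steel tins, lid fixed: body 68 mm across, lid 70 mm (top 16 mm), 66 mm tall, on the bench to the left. Origin: centre of underside, z up. Just one of the three (any, nothing shows outside) is full, 0.45 to 0.75 kg; the others are empty, about 0.11 kg. Grip across the body, fingertips some 17 mm above the bench, about 25 N.
- tin_3: one of three identical plain round steel tins, lid fixed: body 68 mm across, lid 70 mm (top 16 mm), 66 mm tall, on the bench to the left. Origin: centre of underside, z up. Just one of the three (any, nothing shows outside) is full, 0.45 to 0.75 kg; the others are empty, about 0.11 kg. Grip across the body, fingertips some 17 mm above the bench, about 25 N.
- magazine: fixed aluminium push-in magazine on the right. Origin: on the bench, on the lane axis, under the gate plate; x along and into the lane (away from the robot), y left, z up. Base plate 8 mm thick, 120 mm wide, x=-110 to 105 mm. Lane: inner wall faces y=+-42 mm from x=8 mm, back stop face at x=88 mm. A guide rail, top z=50 mm, runs from the lane left to y=240 mm.
- gate (a joint): gate, steel plate 5 mm thick, 161 mm wide, across the lane mouth, z=10 to 56 mm; slides along the magazine's +y (left): 0 closed, 0.105 m fully open (mouth clear above 0.09); friction about 1.5 N, stays where left. Locked at 0 (2 mm play) while the plunger is down.
- plunger (a joint): spring plunger on the gate, pulls straight up: 0 down in its hole, 0.013 m fully up; pin clear of the hole above 0.009. Spring 4 N at the start, 8 N fully up. Hold it up while the gate starts to slide (first 15 mm); after that it may rest on the rail.
- plunger_knob (a point): middle of the black plunger knob, 26 mm across, grip part 18 mm tall, top 11 mm above this point; moves with gate and plunger. Plunger down and gate closed: x=21, y=95, z=94 mm of the magazine. Below it an 18 mm wide brass boss; pinch with about 40 N; the gate's flange lies 38 mm below this point. Axes as the magazine's.
- lane_home (a point): centre of the tin's underside when home against the back stop: x=54, y=0, z=8 mm of the magazine, same axes. Strips over the lane (z=79 to 83 mm, from x=8 mm) leave a 54 mm slot (y=+-27 mm): no tin goes in from above, but closed fingers, tips at about z=30 mm, can travel in the slot while pushing.
- apron (a point): point on the apron (base plate before the gate, top z=8 mm, x=-110 to -3 mm) where the centre of the tin's underside can stand before the push: x=-60, y=0, z=8 mm of the magazine; axes as the magazine's.
- cup: fragile white slip-cast cup, 63 mm in diameter, 76 mm tall, at the robot's right, bystander. Origin: centre of its underside.
- wedge: wooden wedge 85 x 28 x 22 mm behind the work, bystander. Origin: centre of its underside.
- marker_pen: marker pen 133 mm long, 15 mm thick, lying near the robot, bystander. Origin: centre of its underside.
Not all that is in view belongs to the job. What is shaped like the tin_2 but green or turquoise is not meant.

How it is judged:
By the outcome, as a careful person would: the job done as asked, in the order asked, and still so for the second after the job is handed in, with the robot touching nothing.
It also fails if it takes over 72 s, if anything falls off the work surface, if the arm or the gripper's body presses on something with over 40 N, if the wrist force passes 120 N, or if a joint passes its speed limit or range.

## Working session

There is one attempt and no reset: what is moved stays moved. The work goes in short steps, each a Python script; the robot and the scene stay as the last script left them, time stands still between calls to the robot, and variables do not carry over. Pictures are saved under pics/ and viewed, at most 10 in all, crops included, and the job is handed in when it is done.

```bash
ls; mkdir -p pics; python3 - <<'E'
from plant import *
import cv2,numpy as np
for n in("top","side"):
    p,d=get_image(n); cv2.imwrite(f"pics/{n}0.png",p[:,:,::-1]); np.savez(f"pics/{n}0.npz",d=d)
    c=get_calibration(n);print(n,c)
o=observe();print(o["time_s"],o["tcp_rot"],o["ft_force"],o["opening"])
E
```

```text
pics
top {'intrinsics': array([[457.13892638,   0.        , 310.63463699],
       [  0.        , 457.13892638, 198.55722995],
       [  0.        ,   0.        ,   1.        ]]), 'world_from_camera': array([[-0.10729621, -0.97339897,  0.20244002,  0.26877555],
       [-0.99422595,  0.1053572 , -0.020362  ,  0.01450356],
       [-0.00150816, -0.20345589, -0.97908295,  1.3949406 ],
       [ 0.        ,  0.        ,  0.        ,  1.        ]])}
side {'intrinsics': array([[479.10600111,   0.        , 326.34779724],
       [  0.        , 479.10600111, 197.63567161],
       [  0.        ,   0.        ,   1.        ]]), 'world_from_camera': array([[-0.96799869, -0.17313638,  0.18166543,  0.29313495],
       [-0.25067015,  0.63257729, -0.73280997,  1.0414403 ],
       [ 0.01195864, -0.75489719, -0.65573411,  1.0191104 ],
       [ 0.        ,  0.        ,  0.        ,  1.        ]])}
0.1 [-3.13979819e+00 -2.22590786e-04  2.32795767e-01] [-0.15959744 -0.51263248  0.61033664] 0.0853762335346746
```

View pics/top0.png

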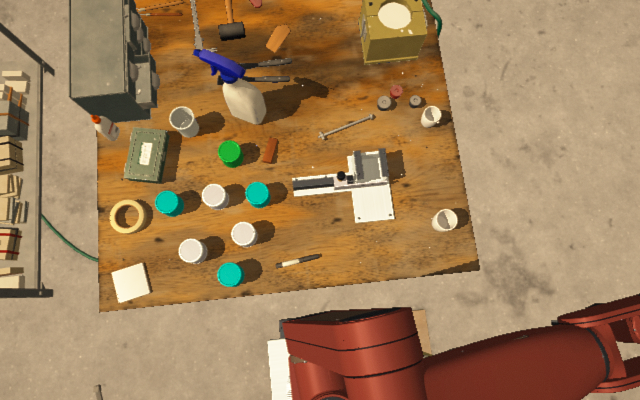

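View pics/side0.png

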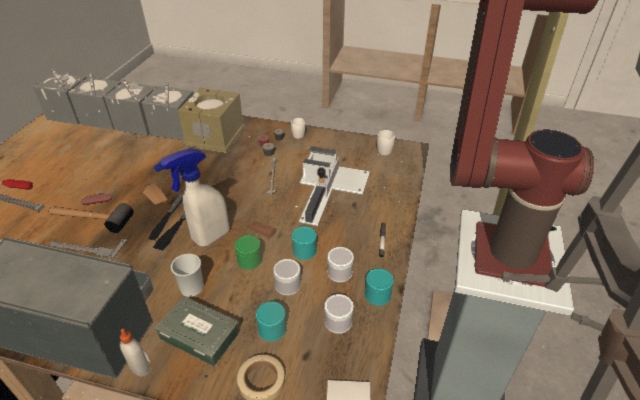

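Candidates in the top view are the plain steel tins at (215,196), (244,234) and (192,251). The look-alikes to reject are turquoise at (168,203), (257,194) and (230,274), and green at (230,153). The magazine knob is at (341,176), and the apron is the white plate at (374,204). Next is a close crop to check this.

```bash
python3 - <<'E'
import cv2,numpy as np
p=cv2.imread("pics/top0.png")
a=cv2.resize(p[140:290,150:280],None,fx=4,fy=4,interpolation=2)[:600]
cv2.imwrite("pics/tins.png",a)
cv2.imwrite("pics/mag.png",cv2.resize(p[140:230,285:405],None,fx=6.6,fy=6.6,interpolation=2)[:600,:800])
E
```

```text
(no output)
```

View pics/tins.png

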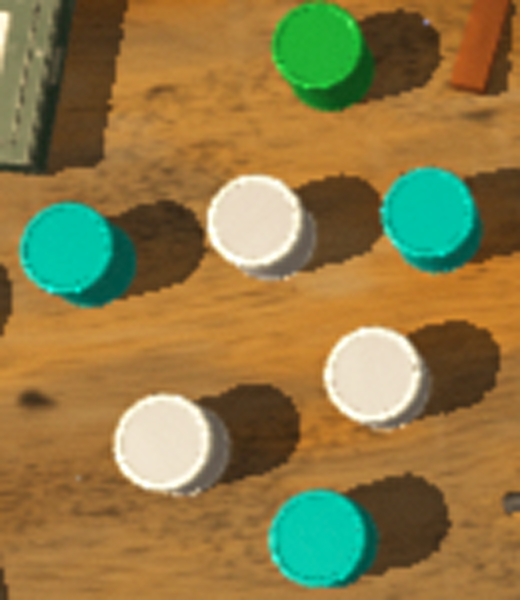

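View pics/mag.png

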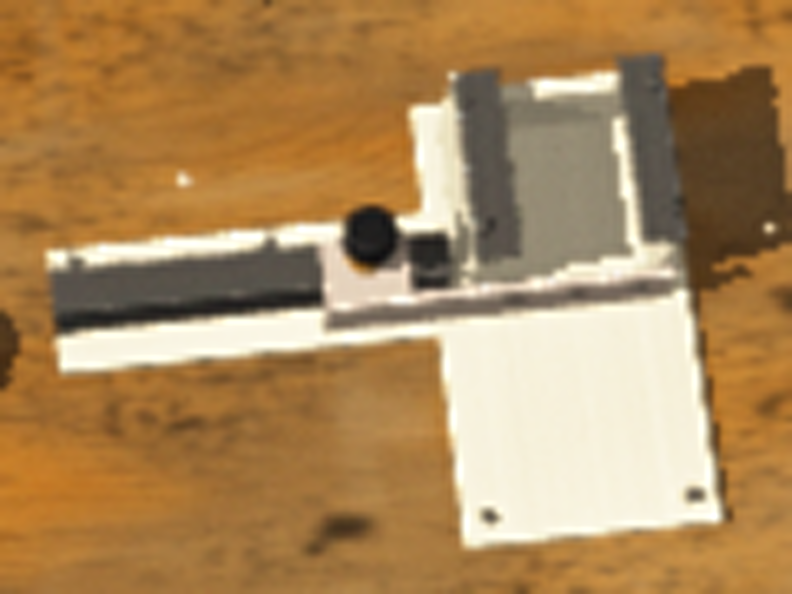

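The crop shows three white/steel lids at (256,220), (375,376) and (164,443), so the choice holds. The magazine crop shows the apron front corners at (465,547) and (722,521), and the knob top at about (371,228).

```bash
cat > h.py <<'E'
from plant import *
import numpy as np,cv2
def cloud(n,d):
    c=get_calibration(n);K=c["intrinsics"];T=c["world_from_camera"]
    v,u=np.mgrid[:400,:640]
    P=np.stack([(u-K[0,2])*d/K[0,0],(v-K[1,2])*d/K[1,1],d],-1)@T[:3,:3].T+T[:3,3]
    P[d<=0]=np.nan
    return P
def ray(n,u,v,z):
    c=get_calibration(n);K=c["intrinsics"];T=c["world_from_camera"]
    r=T[:3,:3]@np.array([(u-K[0,2])/K[0,0],(v-K[1,2])/K[1,1],1])
    return (T[:3,3]+r*(z-T[2,3])/r[2])[:2]
E
python3 - <<'E'
from h import *
np.set_printoptions(precision=4,suppress=True)
A={n:cloud(n,np.load(f"pics/{n}0.npz")["d"]) for n in("top","side")}
for (u,v) in((214,195),(243.75,234),(191,250.75)):
    c=ray("top",u,v,.066); print("tin",c)
    for n in A:
        P=A[n]; m=(np.hypot(P[...,0]-c[0],P[...,1]-c[1])<.045)&(abs(P[...,2]-.066)<.006)
        X=P[m]; print("  ",n,m.sum(),(X.max(0)+X.min(0))/2,np.ptp(X,0),X.mean(0)[2], cv2.minEnclosingCircle(X[:,:2].astype(np.float32)))
f=lambda x,y:((x+.5)/6.6-.5+285,(y+.5)/6.6-.5+140)
fl=ray("top",*f(465,547),.008);fr=ray("top",*f(722,521),.008)
print(fl,fr,np.linalg.norm(fl-fr),"yaw",np.arctan2(*(fl-fr)[::-1])-np.pi/2)
k=ray("top",*f(371,230),.105);print("knob",k)
for n in A:
    P=A[n]; m=(np.hypot(P[...,0]-k[0],P[...,1]-k[1])<.03)&(P[...,2]>.097)
    X=P[m]; print(n,m.sum(),(X.max(0)+X.min(0))/2,X.max(0),np.ptp(X,0))
# apron surface/base corners by depth: gate/strip points
P=A["top"]
for z0,z1 in((.004,.013),(.046,.054),(.077,.087)):
    m=(abs(P[...,2]-(z0+z1)/2)<(z1-z0)/2); m[:, :285]=0;m[:,405:]=0;m[:140]=0;m[230:]=0
    r=cv2.minAreaRect(P[m][:,:2].astype(np.float32));print(z0,m.sum(),r)
E
```

```text
tin [0.5852 0.2715]
   top 385 [0.5861 0.2749 0.0659] [0.0676 0.0668 0.0118] 0.0641121417801549 ((0.5865929126739502, 0.27407437562942505), 0.03492350876331329)
   side 465 [0.5861 0.2746 0.0658] [0.0693 0.0697 0.0115] 0.06567720970839878 ((0.5868470668792725, 0.2748439908027649), 0.03712967410683632)
tin [0.4594 0.1926]
   top 418 [0.4628 0.1956 0.0659] [0.0669 0.0686 0.0118] 0.06439521615612709 ((0.4627756178379059, 0.19557979702949524), 0.035183705389499664)
   side 434 [0.4616 0.1966 0.066 ] [0.069  0.0706 0.0119] 0.0659133106150366 ((0.4633466303348541, 0.19751860201358795), 0.0371951088309288)
tin [0.4271 0.3486]
   top 418 [0.4301 0.3507 0.066 ] [0.0697 0.0687 0.0118] 0.06412350990696417 ((0.4300330579280853, 0.3510763347148895), 0.03561849147081375)
   side 572 [0.4295 0.3519 0.0655] [0.0698 0.0708 0.0106] 0.06580784657033234 ((0.4298223853111267, 0.3517944812774658), 0.03636462986469269)
[ 0.4665 -0.1416] [ 0.4658 -0.262 ] 0.12038913013651877 yaw -0.006057682816648091
knob [ 0.5974 -0.1074]
top 59 [ 0.5966 -0.1072  0.1034] [ 0.6091 -0.096   0.1096] [0.0251 0.0224 0.0125]
side 47 [ 0.5961 -0.1051  0.1034] [ 0.6082 -0.0907  0.1091] [0.0243 0.0287 0.0116]
0.004 2129 ((0.5928914546966553, -0.12487837672233582), (0.37210288643836975, 0.2856085002422333), 84.5167465209961)
0.046 434 ((0.622451663017273, -0.10491298139095306), (0.2841043770313263, 0.09777497500181198), 89.96106719970703)
0.077 386 ((0.6285696625709534, -0.17393949627876282), (0.1537814438343048, 0.08923254162073135), 89.64400482177734)
```

```bash
cat >> h.py <<'E'
from math import pi
TINS={"A":(.5863,.2748),"B":(.4625,.1962),"C":(.4298,.3515)}
M=np.array([.576,-.2017]);YAW=-.004
def mag(x,y): return M+np.array([[np.cos(YAW),-np.sin(YAW)],[np.sin(YAW),np.cos(YAW)]])@[x,y]
DN=[pi,0,0]
ZG=.010
def weigh(t):
    x,y=TINS[t]
    movep([x,y,.125],DN); move_l([x,y,ZG],.15)
    f0=observe()["ft_force"]; gripper_to(.06,25); o=observe()
    move_l([x,y,ZG+.03],.08); hold(.3)
    f=np.mean([observe()["ft_force"] for _ in range(3)],0); g=observe()
    print(t,"open",o["opening"],"grasp",g["grasp_force"],"dF",np.round(f-f0,2),"F",np.round(f,2),"pos",np.round(g["eef_pos"],4),"t",g["time_s"])
    move_l([x,y,ZG+.0005],.06); gripper_to(.085); move_l([x,y,.125],.25)
    return f[2]
E
python3 - <<'E'
from h import *
k=mag(.021,.095)
for p,r in(([*mag(-.06,0),.02],DN),([*k,.075],[pi,0,pi/2]),([*k,.075],[pi,0,-pi/2]),([*mag(.01,0),.03],DN),([*TINS["C"],.01],DN)):
    print(inverse_kinematics(p,r))
weigh("B"); print(observe()["time_s"])
E
```

```text
[-5.14600509e-01  3.05084547e-01  1.85931545e+00 -4.44089210e-16
  9.77192654e-01  1.05619582e+00]
[-0.30677338  0.33376942  1.69912875  0.          1.10869448 -0.30677338]
None
[-4.58724702e-01  4.23060862e-01  1.67867786e+00 -4.44089210e-16
  1.03985393e+00  1.11207162e+00]
[ 5.43473976e-01  3.24545478e-01  1.85769281e+00 -4.44089210e-16
  9.59354364e-01  2.11427030e+00]
B open 0.06827144119970184 grasp 28.53426419198513 dF [-1.02 -0.16 -1.03] F [-0.61 -0.05 -1.1 ] pos [0.4621 0.1961 0.0395] t 5.2
6.7667
```

```bash
python3 - <<'E'
from h import *
if weigh("C")>-2.5: weigh("A")
print(observe()["time_s"])
E
```

```text
C open 0.06596286545543892 grasp 28.04779086553026 dF [-0.57 -0.18 -0.72] F [-0.05 -0.09 -1.15] pos [0.4294 0.3513 0.0395] t 9.4917
A open 0.06836466777941529 grasp 30.023167803883553 dF [ 1.18  0.02 -5.31] F [ 0.89 -0.45 -5.61] pos [0.5859 0.2746 0.0393] t 13.85
15.4167
```

```bash
python3 - <<'E'
from h import *
k=mag(.021,.095);R=[pi,0,pi/2]
movep([*k,.14],R); 
gripper_to(.06); move_l([*k,.075],.12)
gripper_to(.015,40); o=observe(); print("grip",o["opening"],o["grasp_force"],o["ft_force"])
move_l([*k,.0868],.05); o=observe(); print("up",o["opening"],o["ft_force"],o["eef_pos"])
e=mag(.021,.095+.1055)
print(move_l([*e,.0868],.08,max_force=25)); o=observe(); print("slid",o["opening"],o["ft_force"],o["eef_pos"]-[*e,0],o["time_s"])
p,d=get_image("top"); cv2.imwrite("pics/g1.png",cv2.resize(p[130:240,260:400],None,fx=4,fy=4)[:,:,::-1])
E
```

```text
grip 0.02448240081012827 39.253969956189394 [-1.94124005 -0.48853732  6.45673027]
up 0.024267864543553994 [ 6.12660399 -1.98306137 -7.55936551] [ 0.59781286 -0.10689175  0.08619784]
False
slid 0.02444030285035765 [ 6.6696192  -2.78533889 -7.31929278] [ 0.00051568 -0.00067394  0.08605899] 20.65
```

View pics/g1.png

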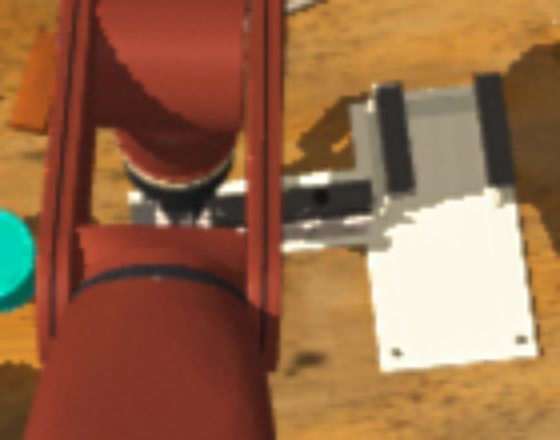

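The mouth at crop (440,200) is clear and the gate has moved left. I'll nudge it to its end stop, release, then fetch tin A. I'll regrasp where it stands and carry it to the apron.

```bash
python3 - <<'E'
from h import *
e=mag(.021,.095+.112)
print(move_l([*e,.0868],.03,max_force=8)); o=observe(); print(o["ft_force"],o["eef_pos"])
y=o["eef_pos"][:2]
gripper_to(.05); move_l([*y,.14],.15); gripper_to(.085)
x,y=TINS["A"]; 
movep([x,y,.125],DN); move_l([x,y,ZG],.15); gripper_to(.06,25); 
move_l([x,y,.15],.15); o=observe(); print(o["opening"],o["grasp_force"],o["ft_force"],o["time_s"])
a=mag(-.06,0)
movep([*a,.15],DN); move_l([*a,ZG+.016],.12); print(move_l([*a,ZG+.006],.03,max_force=4)); o=observe(); print(o["eef_pos"],o["ft_force"])
gripper_to(.085); move_l([*a,.14],.2)
movep([.36,-.1,.2],DN)
print(observe()["time_s"])
for n,s in(("top",np.s_[130:240,260:400]),("side",np.s_[130:240,270:410])):
    p,d=get_image(n); cv2.imwrite(f"pics/p_{n}.png",cv2.resize(p[s],None,fx=5,fy=5)[:,:,::-1])
    P=cloud(n,d); m=(np.hypot(P[...,0]-a[0],P[...,1]-a[1])<.05)&(abs(P[...,2]-.074)<.006); X=P[m]
    print(n,m.sum(),(X.max(0)+X.min(0))/2,np.ptp(X,0),a)
E
python3 -c "
import cv2,numpy as np
cv2.imwrite('pics/both.png',np.vstack([cv2.resize(cv2.imread('pics/p_%s.png'%n),(382,300)) for n in('top','side')]))"
```

```text
True
[ 4.88351053 -3.65768035 -8.0368618 ] [ 0.5983702  -0.00202028  0.08514196]
0.06823660577674372 29.986285250633955 [-0.96819596  0.06287662 -6.0385647 ] 26.2917
True
[ 0.51713585 -0.20214219  0.01977478] [ 0.44384325 -0.48048772  3.27285266]
31.4167
top 393 [ 0.51561109 -0.20150209  0.07369844] [0.06872157 0.06631592 0.01109218] [ 0.51600048 -0.20146   ]
side 240 [ 0.51453591 -0.19986897  0.07382408] [0.06834761 0.07328431 0.01146482] [ 0.51600048 -0.20146   ]
```

View pics/both.png

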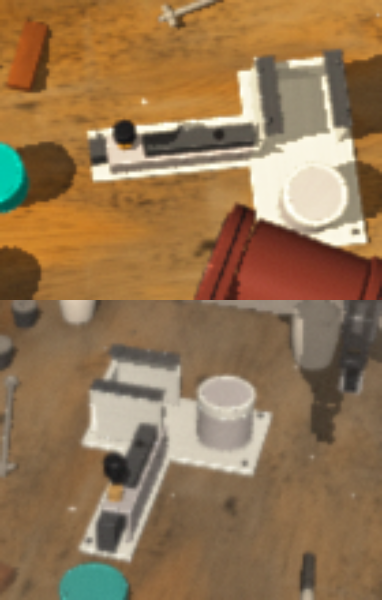

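The tin stands on the apron at top-half (314,195), upright and in front of the clear mouth. The gate is against its left stop with the knob at (124,133). Next, push.

```bash
python3 - <<'E'
from h import *
s=mag(-.13,0); movep([*s,.12],DN); gripper_to(0,25); move_l([*s,.032],.12)
q=mag(-.015,0); print(move_l([*q,.032],.06,max_force=20))
print(observe()["ft_force"])
q=mag(.020,0); print("stop",move_l([*q,.032],.04,max_force=12)); o=observe(); e=o["eef_pos"]; print(e-[*M,0],o["ft_force"])
b=mag(-.05,0); move_l([*b,.032],.1); move_l([*b,.14],.2); movep([.36,-.1,.2],DN)
print(observe()["time_s"])
h=mag(.054,0)
for n,s in(("top",np.s_[130:240,260:400]),("side",np.s_[130:240,270:410])):
    p,d=get_image(n); cv2.imwrite(f"pics/q_{n}.png",cv2.resize(p[s],(382,300))[:,:,::-1]); cv2.imwrite(f"pics/full_{n}.png",p[:,:,::-1])
    P=cloud(n,d); m=(np.hypot(P[...,0]-h[0],P[...,1]-h[1])<.05)&(abs(P[...,2]-.074)<.0035); X=P[m]
    print(n,m.sum(),X.min(0),X.max(0),h)
    for t in"BC":
        c=TINS[t]; m=(np.hypot(P[...,0]-c[0],P[...,1]-c[1])<.05)&(abs(P[...,2]-.066)<.006); X=P[m]; print(t,(X.max(0)+X.min(0))/2 if len(X) else 0)
cv2.imwrite('pics/both2.png',np.vstack([cv2.imread(f'pics/q_{n}.png') for n in('top','side')]))
E
```

```text
False
[-5.72924817 -0.0786176   1.73772435]
stop True
[-0.00537894  0.00055509  0.03087032] [-0.75170494  0.34961439  1.05262296]
38.4583
top 249 [ 0.58378343 -0.24550077  0.07051614] [ 0.65137801 -0.15419362  0.07742269] [ 0.62999957 -0.201916  ]
B [0.46151742 0.19643597 0.06537978]
C [0.42847219 0.35044591 0.06578765]
side 157 [ 0.58097085 -0.24202124  0.07056651] [ 0.65443392 -0.15333326  0.0774263 ] [ 0.62999957 -0.201916  ]
B [0.46038688 0.19652947 0.06574029]
C [0.42757955 0.35068798 0.06590781]
```

View pics/both2.png

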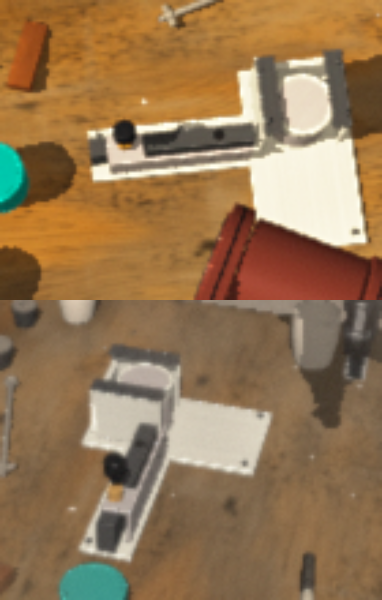

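View pics/full_side.png

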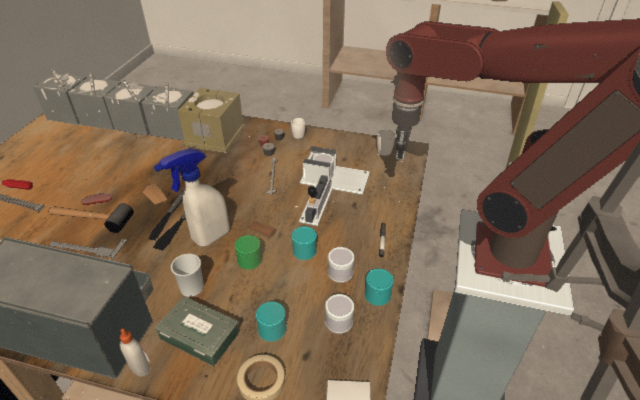

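The tin is in the lane but its lid edge reads x=0.654 against about 0.665 for home, so it is about 10 mm short and the guarded push tripped early. I'll push again until it meets firm resistance.

```bash
python3 - <<'E'
from h import *
b=mag(-.05,0); movep([*b,.14],DN); move_l([*b,.032],.15)
q=mag(-.008,0); move_l([*q,.032],.08)
for i in range(3):
    q=mag(.020,0); st=move_l([*q,.032],.03,max_force=22); o=observe(); print(st,np.round(o["eef_pos"]-[*M,0],4),o["ft_force"],o["time_s"])
    if o["eef_pos"][0]-M[0]>.006: break
b=mag(-.05,0); move_l([*b,.032],.1); move_l([*b,.14],.2); movep([.36,-.1,.2],DN)
print(observe()["time_s"])
h=mag(.054,0); I=[]
for n,s in(("top",np.s_[130:240,260:400]),("side",np.s_[130:240,270:410])):
    p,d=get_image(n); I.append(cv2.resize(p[s],(382,300))[:,:,::-1])
    P=cloud(n,d); m=(abs(P[...,1]-h[1])<.02)&(abs(P[...,0]-h[0])<.05)&(abs(P[...,2]-.074)<.0035); X=P[m]
    print(n,m.sum(),X.min(0),X.max(0),h)
cv2.imwrite('pics/both3.png',np.vstack(I))
E
```

```text
True [-0.0055  0.0004  0.0308] [-1.37636459 -0.93169154  0.3263667 ] 41.3583
True [-0.0062  0.0013  0.0291] [0.15700162 0.13289348 1.21853683] 41.725
True [-0.0069  0.0017  0.0279] [-0.93449349 -0.02290768  0.25674244] 42.0917
44.2
top 199 [ 0.58202095 -0.2218847   0.07050777] [ 0.65101542 -0.18209217  0.07748327] [ 0.62999957 -0.201916  ]
side 105 [ 0.5810361  -0.22178086  0.07060521] [ 0.64866793 -0.18749673  0.07732651] [ 0.62999957 -0.201916  ]
```

View pics/both3.png

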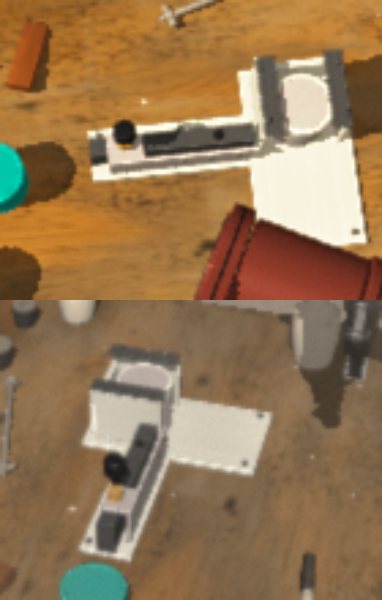

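The stops repeat at TCP x≈-6 mm, which matches the wide side of the finger linkage (closing axis across the lane) meeting the front edges of the strips. I'll turn the tool 90° so its narrow side travels in the slot.

```bash
python3 - <<'E'
from h import *
R=[pi,0,pi/2]
b=mag(-.06,0); movep([*b,.14],R); move_l([*b,.032],.15)
q=mag(-.022,0); print(move_l([*q,.032],.08,max_force=15))
q=mag(.020,0); st=move_l([*q,.032],.03,max_force=15); o=observe(); print(st,np.round(o["eef_pos"]-[*M,0],4),o["ft_force"],o["time_s"])
h=mag(.054,0); I=[]
for n,s in(("top",np.s_[130:240,260:400]),("side",np.s_[130:240,270:410])):
    p,d=get_image(n); I.append(cv2.resize(p[s],(382,300))[:,:,::-1])
    P=cloud(n,d); m=(abs(P[...,1]-h[1])<.02)&(abs(P[...,0]-h[0])<.05)&(abs(P[...,2]-.074)<.0035); X=P[m]
    print(n,m.sum(),X.min(0),X.max(0),h)
cv2.imwrite('pics/both4.png',np.vstack(I))
E
```

```text
False
True [0.0006 0.0001 0.0317] [-6.18962988 -0.73429911  7.68137955] 48.0917
top 6 [ 0.62103295 -0.19976074  0.07123074] [ 0.66016349 -0.18237284  0.07261826] [ 0.62999957 -0.201916  ]
side 84 [ 0.58126508 -0.22141356  0.07082312] [ 0.66287046 -0.18687619  0.07745485] [ 0.62999957 -0.201916  ]
```

```bash
python3 - <<'E'
from h import *
q=mag(.012,0); st=move_l([*q,.032],.02,max_force=22); o=observe(); print(st,np.round(o["eef_pos"]-[*M,0],4),o["ft_force"],o["time_s"])
b=mag(-.06,0); move_l([*b,.032],.12); move_l([*b,.14],.25); movep([.36,-.1,.2],DN)
print(observe()["time_s"])
h=mag(.054,0); I=[]
for n,s in(("top",np.s_[130:240,260:400]),("side",np.s_[130:240,270:410])):
    p,d=get_image(n); I.append(cv2.resize(p[s],(382,300))[:,:,::-1])
    P=cloud(n,d); m=(abs(P[...,1]-h[1])<.02)&(abs(P[...,0]-h[0])<.05)&(abs(P[...,2]-.074)<.0035); X=P[m]
    print(n,m.sum(),X.min(0),X.max(0),h)
    k=mag(.021,.2); m=(np.hypot(*(P[...,:2]-k).transpose(2,0,1))<.03)&(P[...,2]>.098); X=P[m]; print("knob",(X.min(0)+X.max(0))/2-[*M,0],X.max(0)[2])
cv2.imwrite('pics/both4.png',np.vstack(I))
E
```

```text
True [0.0002 0.0001 0.0319] [-6.29654659  0.03849574  9.12089109] 48.5417
51.2
top 172 [ 0.59536342 -0.22185725  0.07053306] [ 0.66367756 -0.18240403  0.07747361] [ 0.62999957 -0.201916  ]
knob [0.02123269 0.19929048 0.10873954] 0.11852045431282332
side 98 [ 0.59441614 -0.22188354  0.07050701] [ 0.66190744 -0.18873613  0.07749175] [ 0.62999957 -0.201916  ]
knob [0.02041154 0.20145375 0.10788966] 0.11762064963822672
```

View pics/both4.png

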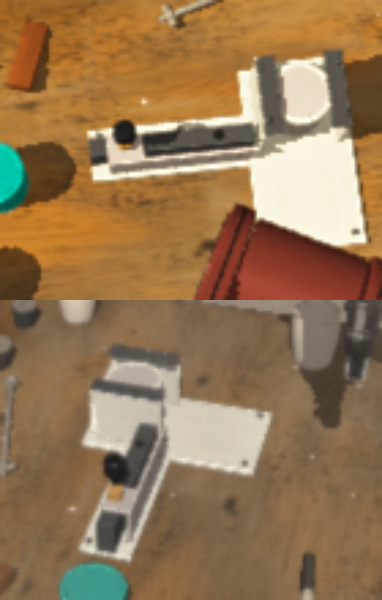

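The lid now spans x=0.595–0.663, so its centre is at about 0.6295 against 0.630 for home. The push stopped firmly at the same place twice, and the gate has travelled about 0.105 m.

```bash
python3 -c "
from plant import *
print(observe()['time_s'],job_done())"
```

```text
the job is handed in; nothing more can be done
51.3 None
```

I handed the job in at 51.3 s: the full tin is home against the back stop, the gate is fully open, the two empty tins are about where they were, and I kept clear of the cup, wedge and pen, though I did not re-measure those three.

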